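Fit and lock a key vise on the key-milling machine

TASK

Fit the loose key vise to the empty seat of the key-milling machine: set it on the machine's table with its knurled knob towards the front (the operator's side), slide it onto the T-rail and push it in under the head until it is fully home against the stop. Then swing the locking lever beside that seat all the way round so that its cam nose closes behind the vise, and let go. Leave the other things on the bench where they lie.

Things in the scene. Friction and masses are not known exactly. Their poses are not given: they have to be found in the camera images.
- machine: Grey bench-top key-milling machine, fixed; it stands differently each time. Origin on the bench under the empty seat. +x points into the machine (the way the vise is pushed), -x to the operator's front, +y to its left, z up. The column stands from x = +85 mm inwards. Low base (under z 60 mm) forward to x = -145, its two feed knobs to x = -167. Sizes below are in this frame.
- table_front (a point): Middle of the front top edge of the flat grey steel cross table that carries both seats: x = -125, y = 52, z = 90 mm. The table top is level at z = 90 mm and spans x -125 to +45, y -79 to +183.
- head_edge (a point): Middle of the lower front edge of the overhanging head: x = -55, y = 72, z = 250 mm. The head covers everything inwards of this edge, y -50 to +195. Under it at x = 4, y = 0 and 110, hang two spindles (diameter 34, then thin) down to z = 158 mm.
- seat (a point): The empty seat: the vise's origin lies here, axes parallel to the machine's, when it is fully home (x = 0, y = 0, z = 90 mm, on the table top). Its steel T-rail along x: stem 17 wide, 6 high; head 30 wide, from 6 to 12 mm over the table; ends at a stop whose face is at x = +28.
- rail_nose (a point): Tip of the rail's front end on top, x = -27, y = 0, z = 102 mm; the end is rounded in plan (radius 15) and so centres a vise pushed onto it. The table before it is flat and free: a vise stood there square to the rail, its origin at x = -72 and within 4 mm of y = 0, can be pushed straight on.
- fitted_vise (a point): Second seat (x = 0, y = 110, z = 90 mm) with an identical vise already fitted and locked, part of the machine; its lever is the mirror image (pivot x = -40, y = 156; arm forward and a little inward). Nothing is to be done to it.
- vise: The loose steel key vise, 0.35 to 0.7 kg, standing upright on the bench. Body 56 (x) by 50 (y) by 46 mm high; its flat sides (50 mm apart, up to z = 46) are the place to grip. Origin under its centre; +x is its back, which goes in first; z up. A T-slot along x in the underside fits the rail with 1.5 to 2 mm play. It slides under about 2 to 8 N.
- vise_knob (a point): Middle of the flat front end of the vise's knurled clamp knob (diameter 26 mm, 22 mm long, axis along x): x = -58, y = 0, z = 30 mm in the vise's frame. The knob stands out 30 mm from the vise's front face (x = -28).
- vise_back (a point): Middle of the lower edge of the vise's back face (x = +28, z = 0 in the vise's frame), the face that meets the stop.
- lock_lever (a joint): Locking lever of the empty seat, rad: 0 = fully open, 1.92 = locked (end stop); clockwise from above. Friction holds it where left (2 N at the ball). Starts within 0.35 of open. At value q its arm points to machine angle 270 deg - q (0 = +x, 90 = +y): open to -y, locked forward and a little inward (160). Its cam nose then lies 1.5 mm behind the front face of a vise that is home, blocking it.
- lever_pivot (a point): The lever's vertical axis at table height: x = -40, y = -46, z = 90 mm in the machine's frame.
- lever_ball (a point): Centre of the black ball, diameter 24 mm, at the end of the lever's arm (rod 9 mm thick rising from the hub), 75 mm from the axis, 36 mm above the table top.
- jaw_plate: Bystander: stepped steel jaw plate without a knob, 70 x 46 x 38 mm, origin under its centre.
- screwdriver: Bystander: screwdriver, 170 mm, lying.
- oil: Bystander: small oil bottle, diameter 38, 115 mm tall, origin under its centre.
- caliper: Bystander: caliper lying flat, 200 x 55 mm.
- car_key: Bystander: car key with black head, 75 x 30 x 10 mm, lying flat.
- key_ring: Bystander: ring with four keys fanned out, about 80 mm across, 9 mm high.
- blank_tray: Bystander: grey plastic tray for blanks, 110 x 75 x 28 mm, heavy.
Not all that is in view belongs to the job. Leave any brown or red look-alike of the vise alone.

How it is judged:
By the outcome, as a careful person would: the job done as asked, in the order asked, and still so for the second after the job is handed in, with the robot touching nothing.
It also fails if it takes over 59 s, if anything falls off the work surface, if the arm or the gripper's body presses on something with over 40 N, if the wrist force passes 120 N, or if a joint passes its speed limit or range.

ROBOT

A 6-joint arm with a two-finger parallel gripper is mounted at the origin on the work surface. World frame = base frame: x ahead of the robot, y to its left, z up, the work surface at z = 0. Lengths are in m, angles in rad, forces in N, time in s.
With the tool pointing down it reaches from about 0.25 to 0.725 m from the base axis. Payload 4 kg.
Tool frame: the origin (TCP) lies midway between the tips of the shut fingers; the grasp point (between the pads) lies arm.pinch_z behind it (arm.pinch_z is the distance from the TCP to the grasp point, in m); z points along the fingers, y is the line along which they close (so a half turn about z gives the same grasp; the last joint's range is limited). The gripper opens to 85 mm and grips with 20 to 120 N. Pads are 22 mm wide; open, the fingers measure 114 mm over their backs; the gripper's body (76 mm by 85 mm) begins 54 mm behind the grasp point. The pads swing forward as they close: fully open they stand 13 mm farther back than shut.
Start: joints at [1.121, 0.241, 0.005, 1.335, 0, 1.571], TCP at [0.217, 0.45, 0.231] pointing down, gripper open.
Joint ranges: [-2.72, 2.72], [-1.05, 1.87], [-1.09, 1.28], [-1.99, 2.15], [-1.42, 1.44], [-3.14, 3.14]. Speed limits (rad/s): [2.79, 2.79, 3.14, 3.14, 3.14, 3.14].

INTERFACE

Orientations are given as a unit quaternion [x, y, z, w].
In Python, from cell import arm gives the robot as it stands. The module is installed in compiled form; this text tells all that it offers.
- The arm moves only by the tool jog_arm, never from a script. Its argument "series" is one flat list of numbers, 7 for each row, row after row: the turn, a rotation vector about the world's x, y, z in degrees, then the shift along the world's x, y, z in mm, then the finger opening in mm, from 0 to 85.4. A call has 1 to 20 rows; each row shifts and turns the commanded pose from where the row before left it; what a row does not reach is not made up. A row lasts 1/10 s, in which the tool goes at most 50 mm and 8.59 degrees, less where a joint would pass 70% of its speed; a pose out of reach is approached as far as the arm can. A call with a gripper value outside its range is refused whole. The fingers move at their own pace and stop on an object; the grip force is fixed at half the most. Time passes only in rows, so rows that do not move let the fingers close. It gives the time, the measured TCP pose, the force, the opening and the grip force at its end, in the units of the state.
- arm.read_state(): the state, without advancing time (a new reading comes with each control period).
- arm.snapshot(name): name is "side" or "top" or "wrist"; returns (picture, depth): 420x560x3 uint8, red, green, blue; 420x560 float32, m along the optical axis (not along the pixel's ray), 0 where there is no reading.
- arm.camera_model(name): a dict with "fx", "fy", "cx", "cy" (pixels), "position" and "rotation" of the camera in the world. Camera axes: x right, y down, z forward; pixel columns grow to the right and rows downward; lengths in m; the calibration is good to about 2 mm. A picture is of the moment at which its call begins: read the wrist's pose just before it. camera_model takes no time and is no camera call; for the wrist camera it gives the pose at the moment of the call.
- arm.sign_off(): hands the job in; it is judged then, once.
The state is a dict: "time": time; "joint_pos": joint angles; "joint_vel": joint speeds; "tau": joint torques, N m; "tcp_pos": TCP position; "tool_rot": TCP orientation; "ft_force": force on the tool from outside, world axes, zero at the start; "ft_torque": the same for the moment, N m; "finger_gap": opening from 0.0 (shut) to 1.0 (fully open); "gripper_force": force on a finger pad.
Only numpy, scipy, OpenCV 4.12 (cv2) and the standard library are available. Lean on these libraries where they do the work, as an engineer would, in place of code of your own. Each camera call takes 0.05 s, during which the arm holds its last target. There are 200 camera calls.

## Working session

There is one attempt and no reset: what is moved stays moved. The work goes in short steps, Python scripts to look and compute and a tool call to move; the robot and the scene stay as the last step left them, time stands still between calls to the robot, and variables do not carry over. Pictures are saved under pics/ and viewed, at most 10 in all, crops included, and the job is handed in when it is done.

Besides the shell and the picture viewer there is one more tool, called after "Request:" by a JSON object that holds its "api" and its "payload", one argument or row to a line. jog_arm: Moves the arm, as the interface text tells. Its arguments: {"type":"object","properties":{"series":{"type":"array","items":{"type":"number"}}},"required":["series"]}

```bash
mkdir -p pics
cat > h.py <<'E'
from cell import arm
import numpy as np, cv2
def snap(n,f):
    m=arm.camera_model(n); p,d=arm.snapshot(n)
    cv2.imwrite(f'pics/{f}.png',p[:,:,::-1]); np.savez(f'pics/{f}.npz',p=p,d=d,**{k:np.array(v) for k,v in m.items()})
    return p,d,m
def cloud(f):
    z=np.load(f'pics/{f}.npz'); d=z['d']; v,u=np.mgrid[:d.shape[0],:d.shape[1]]
    c=np.stack([(u-z['cx'])/z['fx']*d,(v-z['cy'])/z['fy']*d,d],-1)
    R=z['rotation']
    if R.shape!=(3,3):
        from scipy.spatial.transform import Rotation as Ro; R=Ro.from_quat(R).as_matrix()
    w=c@R.T+z['position']; w[d==0]=np.nan
    return w,z['p']
E
python3 - <<'E'
from h import *
print(arm.read_state(),arm.pinch_z)
for n in('top','side'):
    p,d,m=snap(n,n+'0'); print(m)
a=cv2.imread('pics/top0.png');b=cv2.imread('pics/side0.png')
E
```

```text
{'time': 0.0, 'joint_pos': array([1.12099337e+00, 2.41418341e-01, 3.71538539e-03, 1.33520212e+00,
       2.18221421e-05, 1.57084973e+00]), 'joint_vel': array([-0.00040203, -0.00094208,  0.00014461,  0.00152516, -0.00181224,
        0.00137519]), 'tau': array([-1.49295447e-03, -3.72320259e+01,  2.52406347e+01,  1.70071435e-02,
       -2.44384346e-04, -5.66617601e-06]), 'tcp_pos': array([0.21711083, 0.44969502, 0.23040691]), 'tool_rot': array([ 2.23036238e-01,  9.74809584e-01, -1.02539509e-03, -2.45745437e-04]), 'ft_force': array([-0.11238095, -0.64850519,  1.16060257]), 'ft_torque': array([-0.00475629, -0.0232233 ,  0.07042422]), 'gripper_force': 0.0, 'finger_gap': 0.9974169123068113} 0.0187
{'fx': 411.9303207854282, 'fy': 411.9303207854282, 'cx': 282.2523040724495, 'cy': 199.7406535202734, 'position': array([ 0.29249844, -0.16088511,  1.12296429]), 'rotation': array([-0.69529969,  0.71453223, -0.05505794,  0.05450373])}
{'fx': 393.3949682446534, 'fy': 393.3949682446534, 'cx': 280.00772417720066, 'cy': 207.65095156803963, 'position': array([ 0.12253537, -0.8102709 ,  0.72780512]), 'rotation': array([ 0.8725043 , -0.21189351,  0.11279189, -0.42557654])}
```

View pics/top0.png

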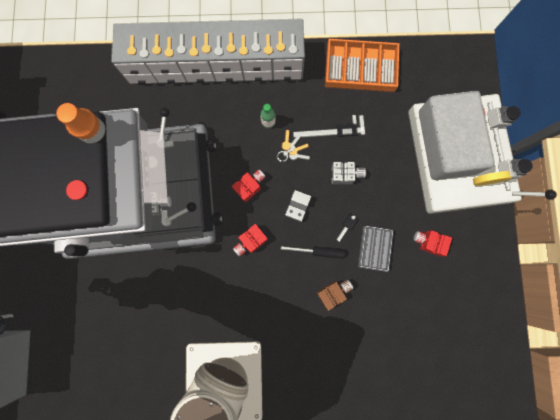

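View pics/side0.png

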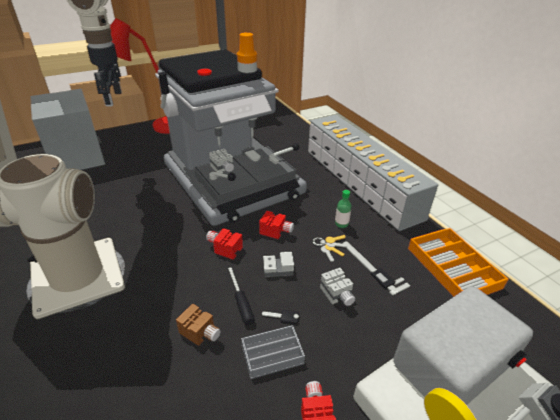

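Run:
```python
from h import *
w,p=cloud('top0')
for n,(u,v) in dict(steel=(340,172),knob=(361,174),plate=(298,206),red=(247,187),tabl=(190,150),tabl2=(205,180),tab3=(200,225),ball=(165,113),ball2=(191,208),head=(140,150)).items(): print(n,w[v,u].round(4))
a=p[95:260,120:230]; b=p[145:200,315:385]; 
A=cv2.resize(a,None,fx=3.6,fy=3.6,interpolation=cv2.INTER_CUBIC); B=cv2.resize(b,None,fx=5,fy=5,interpolation=cv2.INTER_CUBIC)
o=np.zeros((600,760,3),np.uint8); o[:A.shape[0],:A.shape[1]]=A; o[:B.shape[0],400:400+B.shape[1]]=B
s=p and 0 if False else np.load('pics/side0.npz')['p']
C=cv2.resize(s[255:315,305:375],None,fx=5,fy=5,interpolation=cv2.INTER_CUBIC); o[290:590,400:750]=C
cv2.imwrite('pics/c1.png',o[:,:,::-1])
# table top points
for f in('top0','side0'):
    w,p=cloud(f); m=(abs(w[...,2]-.09)<.004)&(w[...,1]>0)&(w[...,0]>.25)&(w[...,0]<.8)&(w[...,1]<.6)
    q=w[m]; print(f,len(q),q.min(0),q.max(0),np.median(q[:,2]))
    r=cv2.minAreaRect(q[:,:2].astype(np.float32)); print(r, cv2.boxPoints(r))
    m=(abs(w[...,2]-.0)<.1)&(w[...,1]<-.1)&(w[...,1]>-.5)&(w[...,0]>.45)&(w[...,0]<.6)&(w[...,2]>.012)
    print(w[m].min(0),w[m].max(0),m.sum())
```

```text
steel [ 0.5313 -0.3202  0.0477]
knob [ 0.5263 -0.3777  0.0387]
plate [ 0.4472 -0.2064  0.016 ]
red [ 0.5018 -0.0695  0.0248]
tabl [0.5903 0.0709 0.0914]
tabl2 [0.5196 0.0404 0.0466]
tab3 [0.3955 0.0448 0.0888]
ball [0.6758 0.1249 0.1339]
ball2 [0.4321 0.0566 0.1394]
head [0.5271 0.1201 0.32  ]
top0 3173 [0.36484757 0.041779   0.08600985] [0.64502743 0.3127931  0.09399973] 0.090052827290934
((0.5061866641044617, 0.1863105595111847), (0.2637365758419037, 0.27369871735572815), 4.354676246643066) [[0.36430806 0.31275204]
 [0.38509005 0.03984348]
 [0.64806527 0.05986908]
 [0.6272833  0.33277765]]
[ 0.45000989 -0.38868935  0.01222983] [ 0.59990817 -0.10036587  0.05240981] 834
side0 2244 [0.35978549 0.0388655  0.08600647] [0.64691995 0.39702009 0.09391941] 0.0894769346399194
((0.5049662590026855, 0.22730182111263275), (0.2649189233779907, 0.3614363670349121), 4.591166019439697) [[0.3584662  0.39683738]
 [0.38739747 0.03656077]
 [0.6514663  0.05776626]
 [0.62253505 0.41804287]]
[ 0.45009612 -0.39089122  0.01237711] [ 0.56303662 -0.10006681  0.0504725 ] 1154
```

View pics/c1.png

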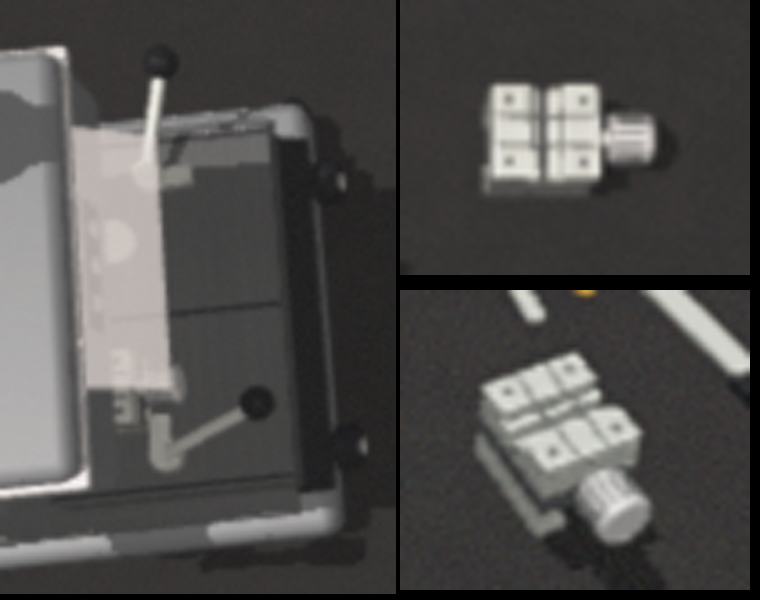

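Top view: the steel vise with the knurled knob is at px (340,172), knob at (361,174). The jaw plate at (298,206) has no knob. Red look-alikes are at (247,187), (251,240) and (436,243), and a brown one at (333,296). The crop confirms grey steel plus a knob pointing to -y, so that is the vise. The lever ball is at (163,113). Next I fit the poses.

Run:
```python
from h import *
for f in('top0','side0'):
    w,p=cloud(f)
    reg=(w[...,0]>.47)&(w[...,0]<.59)&(w[...,1]>-.40)&(w[...,1]<-.26)
    for lo,hi in((.042,.055),(.012,.055)):
        m=reg&(w[...,2]>lo)&(w[...,2]<hi)
        if lo>.03: m&=w[...,1]>-.355
        q=w[m]; r=cv2.minAreaRect(q[:,:2].astype(np.float32)); print(f,lo,m.sum(),q.min(0).round(4),q.max(0).round(4),np.round(r[0],4),np.round(r[1],4),r[2])
    k=reg&(w[...,2]>.02)&(w[...,1]<-.363); q=w[k]; print('knob',k.sum(),q.mean(0),q.min(0),q.max(0))
    # machine front edge & sides
    m=(abs(w[...,2]-.09)<.004)&(w[...,0]>.36)&(w[...,0]<.68)&(w[...,1]<.12)&(w[...,1]>.03); q=w[m]
    b=[]
    for x in np.arange(.40,.64,.01):
        s=q[abs(q[:,0]-x)<.005]
        if len(s)>3:b.append((x,s[:,1].min()))
    b=np.array(b); c=np.polyfit(b[:,0],b[:,1],1); print('front',c,np.degrees(np.arctan(c[0])),np.std(b[:,1]-np.polyval(c,b[:,0])))
    bl=(p.max(-1)<60)&(w[...,2]>.115)&(w[...,2]<.145)&(w[...,0]>.63)&(w[...,0]<.72)&(w[...,1]>.08)&(w[...,1]<.17)
    q=w[bl]; print('ball',bl.sum(),q.mean(0) if len(q) else 0,np.ptp(q,axis=0) if len(q) else 0)
```

```text
top0 0.042 254 [ 0.5092 -0.355   0.042 ] [ 0.5599 -0.3036  0.0524] [ 0.5347 -0.3296] [0.0511 0.0497] 88.34741973876953
top0 0.012 545 [ 0.5085 -0.3887  0.0122] [ 0.5603 -0.3023  0.0524] [ 0.5342 -0.3458] [0.0857 0.0505] 87.53640747070312
knob 98 [ 0.53167134 -0.37651802  0.03844919] [ 0.51906028 -0.38868935  0.02061663] [ 0.54690435 -0.36321387  0.04576766]
front [0.07767759 0.01048012] 4.44167873724957 0.000563425424736706
ball 71 [0.67944725 0.12631236 0.13351683] [0.02343845 0.02068681 0.01890972]
side0 0.042 267 [ 0.5106 -0.3548  0.042 ] [ 0.563  -0.3028  0.0505] [ 0.5368 -0.3288] [0.052  0.0525] 89.81156921386719
side0 0.012 789 [ 0.51   -0.3909  0.0125] [ 0.563  -0.3023  0.0505] [ 0.5351 -0.3466] [0.0881 0.0522] 86.59213256835938
knob 149 [ 0.53150955 -0.38110511  0.03580254] [ 0.52051528 -0.39089122  0.02038304] [ 0.54655178 -0.36308355  0.04405226]
front [0.07574327 0.00991093] 4.331498735801409 0.0011874902084013858
ball 45 [0.68041173 0.12274772 0.12975275] [0.02190344 0.02019222 0.0228665 ]
```

Request:
{"api": "jog_arm", "payload": {
  "series": [0,0,-5.6,4,-33,0,85,0,0,-5.6,4,-33,0,85,0,0,-5.6,4,-33,0,85,0,0,-5.6,4,-33,0,85,0,0,-5.6,4,-33,0,85,0,0,-5.6,4,-33,0,85,0,0,-5.6,4,-33,0,85,0,0,-5.6,4,-33,0,85,0,0,-5.6,4,-33,0,85,0,0,-5.6,4,-33,0,85,0,0,-5.6,4,-33,0,85,0,0,-5.6,4,-33,0,85,0,0,0,27,-38,0,85,0,0,0,27,-38,0,85,0,0,0,27,-38,0,85,0,0,0,27,-38,0,85,0,0,0,27,-38,0,85,0,0,0,27,-38,0,85,0,0,0,27,-38,0,85,0,0,0,27,-38,0,85]
}}

```text
time: 2.1
tcp_pos: [0.4819, -0.2514, 0.2306]
tool_rot: [0.725, 0.688, -0.0, -0.001]
ft_force: [1.5, 1.0, 0.8]
finger_gap: 0.993
gripper_force: 0.0
```

Request:
{"api": "jog_arm", "payload": {
  "series": [5.83,-0.31,0,9,-13,-20,85,5.83,-0.31,0,9,-13,-20,85,5.83,-0.31,0,9,-13,-20,85,5.83,-0.31,0,9,-13,-20,85,5.83,-0.31,0,9,-13,-20,85,5.83,-0.31,0,9,-13,-20,85,0,0,0,0,0,0,85]
}}

```text
time: 2.8
tcp_pos: [0.5308, -0.3281, 0.0937]
tool_rot: [0.693, 0.651, 0.218, -0.219]
ft_force: [-2.1, 0.6, -5.0]
finger_gap: 0.996
gripper_force: 0.0
```

Run:
```python
from h import *
print(arm.read_state()['joint_pos'].round(2))
snap('wrist','w1'); w,p=cloud('w1')
reg=(w[...,0]>.47)&(w[...,0]<.60)&(w[...,1]>-.42)&(w[...,1]<-.26)&(w[...,2]>.04)&(w[...,2]<.06)
q=w[reg]; print(reg.sum(),q.min(0),q.max(0),cv2.minAreaRect(q[:,:2].astype(np.float32)))
```

```text
[-0.77  0.94  0.65  1.74  0.45  0.76]
5300 [ 0.50980747 -0.37698642  0.04000259] [ 0.56194381 -0.30234177  0.04842124] ((0.535516619682312, -0.34011054039001465), (0.07430626451969147, 0.05026465654373169), 87.70039367675781)
```

View pics/w1.png

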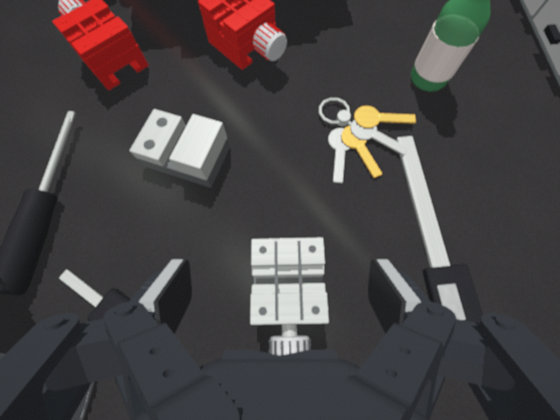

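Request:
{"api": "jog_arm", "payload": {
  "series": [0,0,0,0,0,0,85,0,0,0,0,0,0,85]
}}

```text
time: 3.05
tcp_pos: [0.5367, -0.3276, 0.116]
tool_rot: [0.691, 0.658, 0.219, -0.203]
ft_force: [-0.8, 1.0, 0.9]
finger_gap: 0.997
gripper_force: 0.0
```

Request:
{"api": "jog_arm", "payload": {
  "series": [0,0,0.6,0,-1,-20,85,0,0,0,0,-1,-20,85,0,0,0,0,0,-20,85,0,0,0,0,0,-18,85,0,0,0,0,0,-14,85,0,0,0,0,0,0,85,0,0,0,0,0,0,85,0,0,0,0,0,0,85]
}}

```text
time: 3.85
tcp_pos: [0.5362, -0.3302, 0.0212]
tool_rot: [0.688, 0.661, 0.218, -0.207]
ft_force: [0.1, 0.1, 0.6]
finger_gap: 0.992
gripper_force: 0.0
```

Request:
{"api": "jog_arm", "payload": {
  "series": [0,0,0,0,0,-3,60,0,0,0,0,0,0,45,0,0,0,0,0,0,40,0,0,0,0,0,0,40,0,0,0,0,0,0,40,0,0,0,0,0,0,40,0,0,0,0,0,0,40,0,0,0,0,0,0,40]
}}

```text
time: 4.65
tcp_pos: [0.5355, -0.3303, 0.0166]
tool_rot: [0.688, 0.66, 0.217, -0.207]
ft_force: [0.1, -3.8, 3.8]
finger_gap: 0.578
gripper_force: 63.3
```

Request:
{"api": "jog_arm", "payload": {
  "series": [0,0,0,0,0,20,40,0,0,0,0,0,40,40,0,0,0,0,0,40,40,0,0,0,0,0,40,40,0,0,0.67,3,22,0,40,0,0,0.67,4,35,0,40,0,0,0.67,4,35,0,40,0,0,0.67,4,35,0,40,0,0,0.67,4,35,0,40,0,0,0.67,4,35,0,40,0,0,0.67,4,35,0,40,0,0,0.67,4,35,0,40,0,0,0.67,4,35,0,40,0,0,0.67,3,35,0,40,0,0,0,0,0,0,40,0,0,0,0,0,0,40,0,0,0,0,0,0,40]
}}

```text
time: 6.35
tcp_pos: [0.5727, 0.007, 0.1552]
tool_rot: [0.649, 0.699, 0.204, -0.221]
ft_force: [0.5, -0.2, -4.1]
finger_gap: 0.575
gripper_force: 63.7
```

Run:
```python
from h import *
s=arm.read_state();print(s['tcp_pos'],s['tool_rot'],s['joint_pos'].round(2))
snap('wrist','w2'); w,p=cloud('w2')
m=(abs(w[...,2]-.09)<.006); q=w[m]; print(m.sum(),q.min(0),q.max(0))
```

```text
[0.57268056 0.00695181 0.15518464] [ 0.64865312  0.69908483  0.20400448 -0.2211599 ] [-0.28  0.58  0.17  1.4   0.57  1.15]
40843 [0.37343154 0.04087898 0.08400688] [0.82049231 0.28228877 0.09599788]
```

View pics/w2.png

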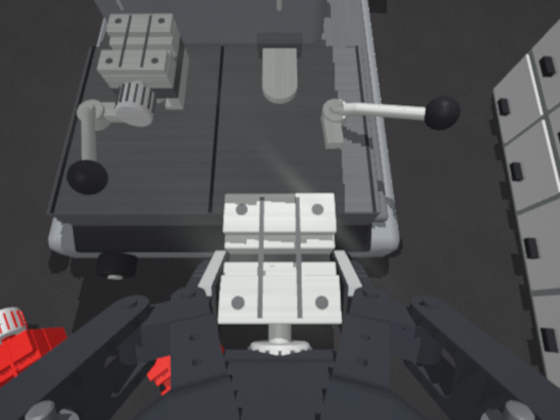

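The wrist view shows the empty T-rail (nose at px 281,102), the lever pivot (334,110), the ball (442,113), and the gripped vise at (280,260). I'll fit the rail and the held vise from depth.

Run:
```python
from h import *
w,p=cloud('w2'); v,u=np.mgrid[:420,:560]
m=(u>240)&(u<320)&(v>45)&(v<115)&(abs(w[...,2]-.102)<.004)
q=w[m]; print('rail',m.sum(),np.median(q[:,2]),q.min(0),q.max(0)); 
rows=[]
for r in range(55,84,1):
    s=m[r]; 
    if s.sum()>5:
        us=np.where(s)[0]; rows.append([*w[r,us[0],:2],*w[r,us[-1],:2],us[0],us[-1]])
rows=np.array(rows); mid=(rows[:,:2]+rows[:,2:4])/2; wd=np.linalg.norm(rows[:,:2]-rows[:,2:4],axis=1)
print(wd.round(4)[::4], mid[::4].round(4)); c=np.polyfit(mid[:,1],mid[:,0],1); print('rail dir',90-np.degrees(np.arctan(c[0])),c)
print('nose',q[np.argmin(q[:,1])])
# table front edge
b=[]
for x in np.arange(.40,.64,.01):
    k=(abs(w[...,0]-x)<.004)&(abs(w[...,2]-.09)<.003)&(w[...,1]>.03)
    if (x<.52 or x>.62) and k.sum()>5:b.append((x,np.percentile(w[k][:,1],.5)))
b=np.array(b); c=np.polyfit(b[:,0],b[:,1],1); print('front',c,np.degrees(np.arctan(c[0])),np.std(b[:,1]-np.polyval(c,b[:,0])))
k=(abs(w[...,2]-.09)<.003)&(w[...,0]>.35)&(w[...,0]<.7)&(w[...,1]>.08)&(w[...,1]<.13)
print('table x',np.percentile(w[k][:,0],[.5,99.5]))
z=w[...,2]
vt=(u>215)&(u<345)&(v>190)&(v<325)&(z>.165)&(z<.20)
q=w[vt]; print('vise',vt.sum(),np.percentile(q[:,2],[5,50,95]),cv2.minAreaRect(q[:,:2].astype(np.float32)))
A=np.c_[q[:,:2],np.ones(len(q))]; t=q[:,2]>np.percentile(q[:,2],60); print(np.linalg.lstsq(A[t],q[t][:,2],rcond=None)[0])
bl=(u>415)&(u<465)&(v>90)&(v<135)&(abs(z-.13)<.015)&(p.max(-1)<70)
q=w[bl]; 
from scipy.optimize import least_squares
r=least_squares(lambda c:np.linalg.norm(q-c,axis=1)-.012,q.mean(0)-[0,0,.006],loss='soft_l1',f_scale=.001); print('ball',bl.sum(),r.x)
```

```text
rail 1871 0.10158885641644427 [0.53775404 0.15148648 0.09800813] [0.57750277 0.21011808 0.10578065]
[0.0295 0.0294 0.0292 0.029  0.0289 0.0287 0.0286 0.0293] [[0.5585 0.2001]
 [0.5588 0.1957]
 [0.5593 0.191 ]
 [0.5595 0.1862]
 [0.5598 0.1826]
 [0.5602 0.1777]
 [0.5605 0.1734]
 [0.5604 0.1693]]
rail dir 93.8524824777732 [-0.06734002  0.57207375]
nose [0.56090108 0.15148648 0.10026998]
front [0.07926886 0.01008539] 4.532293850843694 0.00011285561548462102
table x [0.38430401 0.64330343]
vise 14990 [0.17519348 0.18407751 0.18550425] ((0.5731617212295532, 0.0058642663061618805), (0.06176716461777687, 0.05652609094977379), 4.163923263549805)
[ 0.00541729 -0.00881662  0.18196259]
ball 955 [0.68250711 0.12904168 0.12563347]
```

Request:
{"api": "jog_arm", "payload": {
  "series": [0,0,0.2,-2,25,0,40,0,0,0,-2,25,0,40,0,0,0,-2,25,0,40,0,0,0,-2,24,0,40,0,0,0,0,0,-15,40,0,0,0,0,0,-15,40,0,0,0,0,0,-10,40,0,0,0,0,0,-3,40,0,0,0,0,0,-2,40,0,0,0,0,0,0,40,0,0,0,0,0,0,40]
}}

```text
time: 7.5
tcp_pos: [0.5659, 0.106, 0.1119]
tool_rot: [0.647, 0.7, 0.205, -0.22]
ft_force: [-0.2, -0.0, -4.0]
finger_gap: 0.575
gripper_force: 63.8
```

Request:
{"api": "jog_arm", "payload": {
  "series": [0,0,0,0,0,-2,40,0,0,0,0,0,-1,40,0,0,0,0,0,-1,40,0,0,0,0,0,-1,40,0,0,0,0,0,0,40,0,0,0,0,0,0,40]
}}

```text
time: 8.1
tcp_pos: [0.5654, 0.1063, 0.1066]
tool_rot: [0.647, 0.7, 0.205, -0.221]
ft_force: [0.5, 0.3, -2.6]
finger_gap: 0.577
gripper_force: 64.1
```

Request:
{"api": "jog_arm", "payload": {
  "series": [0,0,0,0,0,-0.7,40,0,0,0,-0.6,8,0,40,0,0,0,-0.6,8,0,40,0,0,0,-0.6,8,0,40,0,0,0,0,0,0,40,0,0,0,0,0,0,40]
}}

```text
time: 8.7
tcp_pos: [0.5643, 0.1318, 0.1066]
tool_rot: [0.646, 0.701, 0.206, -0.221]
ft_force: [2.6, 3.1, 3.7]
finger_gap: 0.575
gripper_force: 64.6
```

Request:
{"api": "jog_arm", "payload": {
  "series": [0,0,0,-0.4,5,0,40,0,0,0,-0.4,5,0,40,0,0,0,-0.4,5,0,40,0,0,0,-0.4,5,0,40,0,0,0,0,0,0,40,0,0,0,0,0,0,40]
}}

```text
time: 9.3
tcp_pos: [0.5629, 0.1501, 0.1066]
tool_rot: [0.647, 0.7, 0.205, -0.22]
ft_force: [1.7, -2.6, 5.7]
finger_gap: 0.575
gripper_force: 65.0
```

Request:
{"api": "jog_arm", "payload": {
  "series": [0,0,0,0,0,0,56,0,0,0,0,0,0,56,0,0,0,0,0,0,56,0,0,0,1,-10,14,56,0,0,0,1,-14,20,56,0,0,0,1,-14,20,56,0,0,0,2,-30,30,30,0,0,0,2,-40,20,5,0,0,0,1,-35,0,0,0,0,0,0,0,0,0]
}}

```text
time: 10.3
tcp_pos: [0.5708, 0.0032, 0.2095]
tool_rot: [0.649, 0.699, 0.205, -0.22]
ft_force: [-0.0, -0.0, -1.2]
finger_gap: 0.007
gripper_force: 0.0
```

Run:
```python
from h import *
print(arm.read_state()['tcp_pos'])
snap('wrist','w3')
```

```text
[0.57080667 0.00322824 0.20946491]
```

View pics/w3.png

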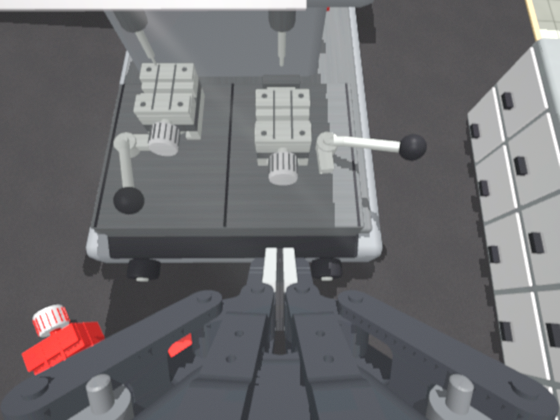

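Request:
{"api": "jog_arm", "payload": {
  "series": [0,0,0,0,12,-19,0,0,0,0,-1,12,-19,0,0,0,0,0,12,-19,0,0,0,0,-1,12,-19,0,0,0,0,0,12,-19,0,0,0,0,0,0,0,0,0,0,0,-1,8,0,0,0,0,0,-1,8,0,0,0,0,0,-0.5,8,0,0,0,0,0,-0.5,8,0,0,0,0,0,-0.5,8,0,0,0,0,0,0,0,0,0,0,0,0,0,0,0,0]
}}

```text
time: 11.65
tcp_pos: [0.5642, 0.1079, 0.1147]
tool_rot: [0.647, 0.701, 0.205, -0.221]
ft_force: [-0.1, 0.3, 0.1]
finger_gap: -0.001
gripper_force: 0.0
```

Request:
{"api": "jog_arm", "payload": {
  "series": [0,0,0,0,3,0,0,0,0,0,0,3,0,0,0,0,0,0,3,0,0]
}}

```text
time: 11.95
tcp_pos: [0.5647, 0.1158, 0.1145]
tool_rot: [0.648, 0.7, 0.204, -0.22]
ft_force: [-1.3, -8.1, 3.8]
finger_gap: 0.0
gripper_force: 4.7
```

Run:
```python
from h import *
s=arm.read_state();print(s['tcp_pos'],s['ft_force'])
p,d,m=snap('wrist','w4'); cv2.imwrite('pics/w4c.png',cv2.resize(p[40:300,130:460],None,fx=2,fy=2)[:,:,::-1])
```

```text
[0.56466419 0.11582126 0.11445847] [-1.32286639 -8.11385598  3.83181543]
```

View pics/w4c.png

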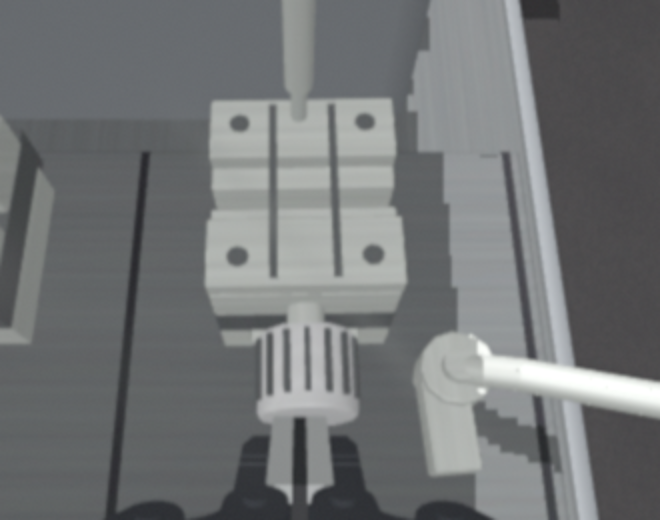

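Request:
{"api": "jog_arm", "payload": {
  "series": [0,0,0,0,3,0,0,0,0,0,0,3,0,0,0,0,0,0,0,0,0,0,0,0,0,0,0,0]
}}

```text
time: 12.4
tcp_pos: [0.5648, 0.1162, 0.1144]
tool_rot: [0.65, 0.7, 0.201, -0.217]
ft_force: [-4.7, -24.5, 9.4]
finger_gap: -0.002
gripper_force: 11.9
```

Run:
```python
from h import *
snap('wrist','w5'); 
for f in('w4','w5'):
    w,p=cloud(f); z=w[...,2]
    O=np.array([.560,.179]); a=np.radians(94.4); ex=np.array([np.cos(a),np.sin(a)]); ey=np.array([-ex[1],ex[0]])
    X=(w[...,:2]-O)@ex; Y=(w[...,:2]-O)@ey
    m=(z>.131)&(z<.139)&(abs(Y)<.03)&(X>-.05)&(X<.05); print(f,m.sum(),np.percentile(X[m],[1,50,99]),np.percentile(Y[m],[2,98]))
    m=(z>.110)&(z<.130)&(abs(abs(Y)-.019)<.004)&(X>-.06)&(X<-.01); print(' front face',m.sum(),np.percentile(X[m],[5,50]) if m.sum() else 0)
```

```text
w4 7532 [-0.04860437 -0.01241991  0.02746256] [-0.02488819  0.02252675]
 front face 442 [-0.0431402  -0.02764965]
w5 7634 [-0.04849594 -0.01229331  0.02761288] [-0.02497979  0.02246469]
 front face 431 [-0.04368432 -0.02752438]
```

Request:
{"api": "jog_arm", "payload": {
  "series": [0,0,0,0,-15,0,0,0,0,0,0,-25,10,0,-6.96,-0.54,0,0,-5,20,0,-6.96,-0.54,0,0,-5,25,0,-6.96,-0.54,0,0,-5,25,0,-6.96,-0.54,0,0,-5,20,20,-6.96,-0.54,0,0,0,0,50,0,0,8.33,13,7.5,0,50,0,0,8.33,13,7.5,0,50,0,0,8.33,13,7.5,0,50,0,0,8.33,13,7.5,0,50,0,0,8.33,13,7.5,0,50,0,0,8.33,13,7.5,0,50,0,0,8.33,13,7.5,0,50,0,0,8.33,13,7.5,0,50,0,0,8.33,13,7.5,0,50,0,0,0,0,0,0,50,0,0,0,0,0,0,50,0,0,0,0,0,0,50]
}}

```text
time: 14.35
tcp_pos: [0.6808, 0.1297, 0.2144]
tool_rot: [0.092, 0.996, 0.0, -0.002]
ft_force: [-0.1, 0.2, 0.4]
finger_gap: 0.585
gripper_force: 0.0
```

Run:
```python
from h import *
from scipy.spatial.transform import Rotation as Ro
s=arm.read_state();print(s['tcp_pos'],Ro.from_quat(s['tool_rot']).as_matrix().round(3),s['joint_pos'].round(2))
snap('wrist','w6')
```

```text
[0.68077997 0.12970836 0.2144244 ] [[-0.983  0.184 -0.003]
 [ 0.184  0.983  0.   ]
 [ 0.003 -0.    -1.   ]] [0.19 0.66 0.61 1.53 0.   0.37]
```

View pics/w6.png

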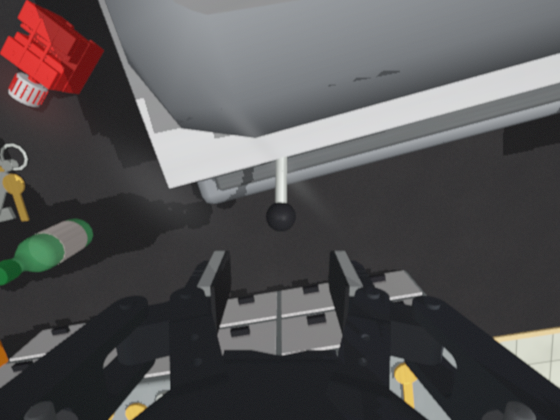

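Ball at (281,216), centred between the fingers. The head's edge and the drawer cabinet are both close, so I'm checking clearances before going down.

Run:
```python
from h import *
B=np.array([.682,.129])
for f in('top0','side0','w6'):
    w,p=cloud(f); z=w[...,2]; d=np.linalg.norm(w[...,:2]-B,axis=-1)
    for lo,hi in((.1,.15),(.15,.2),(.2,.3),(.3,.45)):
        for n,s in(('head',w[...,0]<.67),('cab',w[...,0]>.70)):
            m=(z>lo)&(z<hi)&s&(d<.2)
            if f=='w6': m&=(np.mgrid[:420,:560][0]<235)
            if m.sum()>3:
                i=np.argmin(np.where(m,d,9)); print(f,lo,n,m.sum(),d.flat[i].round(3),w.reshape(-1,3)[i].round(3))
```

```text
top0 0.1 head 102 0.012 [0.67  0.129 0.136]
top0 0.1 cab 2442 0.135 [0.816 0.119 0.105]
top0 0.2 head 492 0.074 [0.608 0.13  0.284]
top0 0.3 head 5038 0.066 [0.616 0.127 0.319]
side0 0.1 head 440 0.014 [0.669 0.132 0.125]
side0 0.1 cab 977 0.135 [0.816 0.138 0.109]
side0 0.15 head 154 0.124 [0.568 0.178 0.198]
side0 0.2 head 523 0.07 [0.612 0.134 0.261]
side0 0.3 head 2080 0.063 [0.619 0.129 0.315]
w6 0.1 head 469 0.012 [0.67  0.129 0.125]
```

Run:
```python
from h import *
snap('side','s2'); snap('top','t2')
w0,_=cloud('side0'); w,_=cloud('s2'); d0=np.load('pics/side0.npz')['d'];d=np.load('pics/s2.npz')['d']
m=(d>0)&((d<d0-.02)|(d0==0))&(w[...,2]>.2); q=w[m]
wt,_=cloud('t2'); dt0=np.load('pics/top0.npz')['d'];dt=np.load('pics/t2.npz')['d']
mt=(dt>0)&(dt<dt0-.02)&(wt[...,2]>.2); qt=wt[mt]; h,_=cloud('top0'); h=h.reshape(-1,3)
for x in np.arange(.3,.78,.04):
    s=q[abs(q[:,0]-x)<.02]; t=qt[abs(qt[:,0]-x)<.02]; g=h[(abs(h[:,0]-x)<.02)&(h[:,1]>.1)&(h[:,1]<.2)&(h[:,2]>.2)]
    print(x.round(2),len(s),np.percentile(s,[2,98],axis=0)[:,1:].round(3).tolist() if len(s) else '', 'top',np.percentile(t,[2,98],axis=0)[:,1:].round(3).tolist() if len(t) else '','head',g[:,2].max().round(3) if len(g) else '')
```

```text
0.3 161 [[-0.01, 0.539], [0.128, 0.586]] top [[-0.011, 0.605], [0.137, 0.684]] head 
0.34 10 [[-0.005, 0.265], [0.249, 0.583]] top [[-0.004, 0.611], [0.143, 0.678]] head 
0.38 9 [[0.112, 0.273], [0.256, 0.36]] top [[0.013, 0.614], [0.117, 0.672]] head 0.367
0.42 5 [[0.138, 0.269], [0.669, 0.362]] top [[0.021, 0.615], [0.124, 0.67]] head 0.366
0.46 10 [[0.096, 0.217], [1.13, 0.354]] top [[0.028, 0.614], [0.131, 0.669]] head 0.367
0.5 3 [[0.121, 0.259], [0.181, 0.359]] top [[0.036, 0.611], [0.137, 0.668]] head 0.366
0.54 7 [[0.091, 0.23], [1.028, 0.403]] top [[0.046, 0.613], [0.143, 0.667]] head 0.46
0.58 5 [[0.131, 0.209], [1.113, 0.442]] top [[0.056, 0.615], [0.145, 0.665]] head 0.458
0.62 181 [[0.121, 0.485], [0.159, 0.539]] top [[0.07, 0.596], [0.157, 0.663]] head 0.337
0.66 2144 [[0.065, 0.239], [0.152, 0.541]] top [[0.066, 0.243], [0.154, 0.606]] head 
0.7 929 [[0.071, 0.228], [0.183, 0.539]] top [[0.088, 0.226], [0.154, 0.554]] head 
0.74 73 [[0.092, 0.345], [1.116, 0.54]] top [[0.093, 0.508], [0.093, 0.513]] head
```

Run:
```python
from h import *
h,_=cloud('top0'); g=h[(h[...,2]>.385)&(h[...,1]>.1)&(h[...,0]>.35)]; print(len(g),g.min(0),g.max(0))
s,_=cloud('s2'); 
m=(s[...,0]>.60)&(s[...,0]<.76)&(s[...,1]>.04)&(s[...,1]<.2)
for z in np.arange(.22,.60,.03):
    q=s[m&(abs(s[...,2]-z)<.015)]; print(z.round(2),q.min(0).round(3) if len(q) else '',q.max(0).round(3) if len(q) else '')
```

```text
1048 [0.53065788 0.17156689 0.38500543] [0.58423575 0.22457941 0.4598578 ]
0.22 [0.667 0.087 0.217] [0.694 0.164 0.235]
0.25 [0.601 0.076 0.235] [0.694 0.183 0.265]
0.28 [0.6   0.063 0.265] [0.698 0.186 0.295]
0.31 [0.6   0.059 0.295] [0.699 0.196 0.325]
0.34 [0.6   0.086 0.325] [0.712 0.191 0.355]
0.37 [0.643 0.088 0.355] [0.712 0.142 0.385]
0.4 [0.645 0.089 0.385] [0.718 0.151 0.415]
0.43 [0.644 0.088 0.415] [0.715 0.145 0.444]
0.46 [0.645 0.082 0.445] [0.711 0.141 0.475]
0.49 [0.635 0.08  0.475] [0.731 0.158 0.505]
0.52 [0.634 0.076 0.505] [0.73  0.163 0.535]
0.55 [0.635 0.08  0.535] [0.73  0.158 0.547]
0.58
```

Request:
{"api": "jog_arm", "payload": {
  "series": [0,0,0,1,0,-25,50,0,0,0,1,0,-25,50,0,0,0,0,-0.5,-25,50,0,0,0,0,0,-20,50,0,0,0,0,0,-10,50,0,0,0,0,0,-3,40,0,0,0,0,0,0,31,0,0,0,0,0,0,31,0,0,0,0,0,0,31]
}}

```text
time: 15.4
tcp_pos: [0.6844, 0.1295, 0.1082]
tool_rot: [0.092, 0.996, 0.0, 0.0]
ft_force: [-0.7, -0.0, 0.3]
finger_gap: 0.362
gripper_force: 0.0
```

Request:
{"api": "jog_arm", "payload": {
  "series": [0,0,-6,-1.8,-7.8,0,31,0,0,-6,-2.6,-7.5,0,31,0,0,-6,-3.4,-7.3,0,31,0,0,-6,-4.1,-6.9,0,31,0,0,-6,-4.8,-6.4,0,31,0,0,-6,-5.5,-5.8,0,31,0,0,-6,-6,-5.3,0,31,0,0,-6,-6.5,-4.6,0,31,0,0,-6,-7,-3.9,0,31,0,0,-6,-7.4,-3.1,0,31,0,0,-6,-7.7,-2.4,0,31,0,0,-6,-7.8,-1.5,0,31,0,0,-6,-8,-0.7,0,31,0,0,-6,-8,0.1,0,31,0,0,-6,-8,0.9,0,31,0,0,0,0,0,0,31,0,0,0,0,0,0,31]
}}

```text
time: 17.1
tcp_pos: [0.5954, 0.0671, 0.1075]
tool_rot: [0.768, 0.64, 0.001, -0.0]
ft_force: [-0.3, -0.9, 0.5]
finger_gap: 0.365
gripper_force: 0.0
```

Request:
{"api": "jog_arm", "payload": {
  "series": [0,0,-3,-4,0.8,0,31,0,0,-3,-4,1,0,31,0,0,-2,-3,1,0,31,0,0,0,0,0,0,31,0,0,0,0,0,0,31]
}}

```text
time: 17.6
tcp_pos: [0.5847, 0.0697, 0.1071]
tool_rot: [0.811, 0.585, 0.001, -0.0]
ft_force: [1.1, 0.3, 0.6]
finger_gap: 0.361
gripper_force: 0.7
```

Request:
{"api": "jog_arm", "payload": {
  "series": [0,0,0,-2,0.7,0,31,0,0,0,-2,0.7,0,31,0,0,0,0,0,0,31,0,0,0,0,0,0,31]
}}

```text
time: 18.0
tcp_pos: [0.5832, 0.0701, 0.1071]
tool_rot: [0.812, 0.584, 0.003, 0.002]
ft_force: [8.2, -4.0, -4.0]
finger_gap: 0.366
gripper_force: 4.5
```

Request:
{"api": "jog_arm", "payload": {
  "series": [0,0,0,-3,1,0,31,0,0,0,0,0,0,31,0,0,0,0,0,0,31]
}}

```text
time: 18.3
tcp_pos: [0.5829, 0.0702, 0.1073]
tool_rot: [0.812, 0.584, 0.004, 0.004]
ft_force: [14.6, -5.7, -7.4]
finger_gap: 0.364
gripper_force: 8.1
```

Request:
{"api": "jog_arm", "payload": {
  "series": [0,0,0,4,-1.4,0,31,0,0,0,4,-1.4,0,33,0,0,0,0,0,0,40,0,0,0,0,0,0,42,0,0,0,0,0,20,42,0,0,0,0,0,30,42,0,0,0,0,-10,40,42,0,0,0,0,-30,30,42,0,0,0,0,-40,0,42,0,0,0,0,-40,0,42,0,0,0,0,-30,0,42,0,0,0,0,0,0,42,0,0,0,0,0,0,42]
}}

```text
time: 19.6
tcp_pos: [0.5843, -0.0808, 0.2264]
tool_rot: [0.812, 0.584, 0.001, -0.001]
ft_force: [-0.3, 0.3, -0.9]
finger_gap: 0.49
gripper_force: 0.0
```

Run:
```python
from h import *
p,_,_=snap('side','s3'); snap('top','t3'); t=np.load('pics/t3.npz')['p']
o=np.zeros((600,800,3),np.uint8); A=cv2.resize(p[120:240,150:320],None,fx=3,fy=3,interpolation=cv2.INTER_CUBIC); B=cv2.resize(t[95:255,120:210],None,fx=3,fy=3,interpolation=cv2.INTER_CUBIC)
o[:A.shape[0],:A.shape[1]]=A; o[:B.shape[0],520:520+B.shape[1]]=B; cv2.imwrite('pics/c9.png',o[:,:,::-1])
a=np.radians(94.4); ex=np.array([np.cos(a),np.sin(a)]); ey=np.array([-ex[1],ex[0]])
for f in('s3','t3'):
    w,p=cloud(f); q=(w[...,:2]-[.560,.179]); X=q@ex;Y=q@ey;z=w[...,2]
    m=(p.max(-1)<60)&(z>.11)&(z<.145)&(abs(X+.11)<.03)&(abs(Y+.02)<.03); print(f,'ball',m.sum(),X[m].mean(),Y[m].mean(),z[m].mean())
    m=(z>.131)&(z<.139)&(abs(Y)<.03)&(X>-.035)&(X<.05); print(np.percentile(X[m],[1,99]) if m.sum() else '')
```

```text
s3 ball 40 -0.11597973639556387 -0.016020588844843302 0.12960884493507474
[-0.02982799  0.02827521]
t3 ball 0 nan nan nan
<stdin>:8: RuntimeWarning: Mean of empty slice.
  ret = ret.dtype.type(ret / rcount)
```

View pics/c9.png

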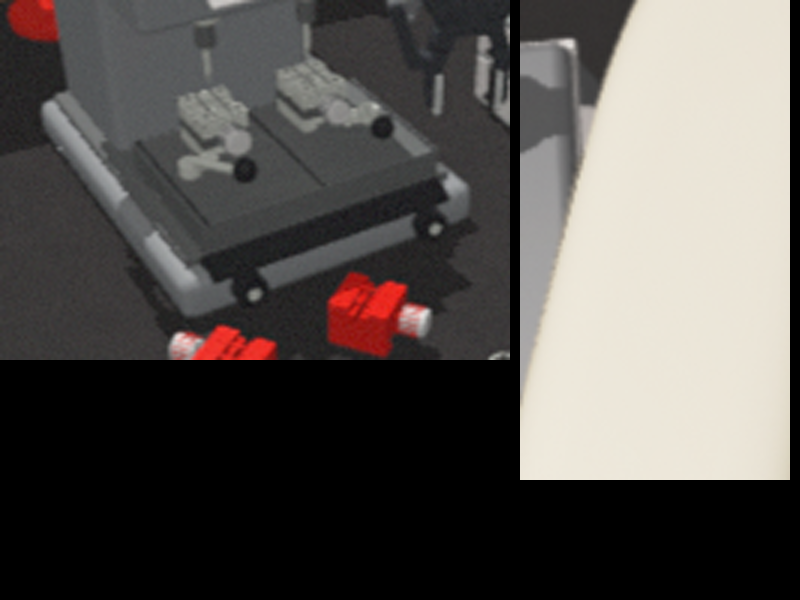

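The side crop shows the vise home under the spindle. Its lever ball at crop px (381,126) lies forward and inward, mirroring the fitted seat, and it measures about 158-160°. The gripper is clear.

```bash
python3 -c "
from cell import arm
print(arm.sign_off())"
```

```text
the job is handed in; nothing more can be done
None
```

The key vise is fully home on the empty seat against the stop with its knob to the front, the locking lever is swung round to its end stop behind it, and the job is handed in at about 20 s.

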